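# Lift the hot lid off the parts dryer with the lid lifter

### The job

Take the lid lifter from its stand, lift the hot lid off the parts dryer by its loop handle with it, find the balance point so that the lid hangs level and never tips, and set it down gently so that it seats flat in the round lid rest. Then hang the lifter back in its stand. The lid is hot: touch it with the lifter only, do not force it, and leave the other things on the bench alone.

Things in the scene. Friction and masses are not known exactly. Their poses are not given: they have to be found in the camera images.
- lifter: Loose upright lid lifter, 0.13 kg, hanging in the stand, axes within 0.15 rad of the stand's. Origin: centre of the underside of its square steel collar (44 x 44 x 6 mm); z up. Handle above (z 6 to 66 mm): wood, 34 mm along x, 20 mm along y. Below, an 8 mm round shank: straight to z -55, cranked back to x -17 at z -75, then down to z -105 mm, where the hook starts.
- lifter_hook (a point): Point in the middle of the lifter's flat hook, 105 mm straight below the lifter's origin, same axes. The hook is 6 mm thick (this point at mid thickness) and 9 mm wide (y -4.5 to 4.5 mm); it runs level from the shank (x -17 mm) to x 14 mm, then turns up to its tip at x 18 mm, 6 mm higher. A bar laid on it here hangs straight below the handle.
- stand: Fixed steel stand. Origin: on the bench below the hanging lifter's axis. Shelf 6 mm thick, top at z 130 mm, x -28 to 69, y -29 to 29 mm, with a 14 mm wide slot along x, closed at x 33 mm, open at the -x edge. Post at x 55 to 69 mm, foot 12 mm high at x -30 to 100 mm. The collar lies on the shelf with the shank in the slot at x about 0.
- stand_mouth (a point): Open end of the stand's slot, level with the shelf's top. The lifter comes out (lifted a few mm first) towards the stand's -x through this mouth and goes back in the same way.
- lid: Loose aluminium lid with fittings, 0.25 to 0.65 kg in all. Origin: centre of the underside of its disc (radius 75 mm, 6 mm thick); z up. Below it a skirt of radius 54 mm, 6 mm deep. On top a loop handle and, at its two ends, a dial thermometer (y -58 mm, 28 mm across, top at z 29 mm, 0.09 to 0.21 kg) and a canister. Starts on the dryer, its x pointing away from the robot within 0.8 rad.
- lid_bar (a point): Middle of the loop's straight top bar (7 mm round, along the lid's y), 46 mm above the lid's origin; legs at y -38 and +38 mm go down to the disc; 36 mm free height under the bar. The lid balances at an unknown point of the bar, from y -25 to +26 mm. Lifted elsewhere, the side away from the balance point rises first and the lid tips.
- lid_canister (a point): Top of the drying-agent canister on the lid, 28 mm across, at the lid's y +58 mm, this point 35 mm above the lid's origin. Its filling is unknown (0.05 to 0.33 kg in all), which shifts the lid's balance point.
- dryer: Fixed bench dryer, a heated steel pot on a round black foot of radius 80 mm. Origin: centre of its underside; z up. Rim: outer radius 68 mm, inner radius 62 mm, top at z 70 mm. The lid's disc lies on the rim with its skirt inside.
- rest: Fixed wooden lid rest, a ring. Origin: centre of its underside; z up. Outer radius 72 mm, inner radius 58 mm, top at z 30 mm, inside 22 mm deep. The seated lid's disc lies on the ring's top, skirt inside, so the lid's origin is 30 mm above the rest's. The lid may be turned any way about the vertical.
- loupe: Bystander: loose black eye loupe, a cylinder 40 mm across, 35 mm high; origin at the centre of its underside.
- movement_holder: Bystander: loose steel holder 52 mm across with a brass watch movement, 20 mm high; origin at the centre of its underside.
- parts_dish: Bystander: loose white dish 70 mm across, 18 mm high; origin at the centre of its underside.
Things that resemble listed ones, but are neither listed nor needed, are in the scene too. Leave any orange or turquoise look-alike of the lid alone. Of the things that look like the rest, take the one that is farthest to the robot's right at the start.

How it is judged:
On the way, in this order (a step that is already met when the one before it is completed fails the run):
1. the lifter is drawn out of its stand, the lid still on the dryer (horizontal distance between lifter and stand above 0.05 m and contact force between lid and dryer above 0.2 N), for 0.2 s.
2. the lid hangs level from the lifter, clear of the dryer (z of lid in the frame of dryer above 0.08 m and angle between lid's own z axis and vertical below 0.1 rad and contact force between lifter and lid above 1.5 N and not (contact force between lid and dryer above 0.05 N)), for 0.5 s.
3. the lid is seated flat in the lid rest and off the lifter (horizontal distance between lid and rest below 0.007 m and z of lid in the frame of rest between 0.027 and 0.033 m and angle between lid's own z axis and vertical below 0.04 rad and contact force between lid and rest above 1 N and contact force between lifter and lid below 0.05 N), for 0.3 s.
At the end, for the whole second after the job is handed in: The lid lies flat in the lid rest (centres within 7 mm, disc on the ring within 3 mm, tilted less than 0.04 rad), touched by nothing else, and the lifter hangs at rest and upright (within 0.1 rad) in the stand's slot, its collar on the shelf within 30 mm of the stand's origin (all of step 3 and linear speed of each of lid, lifter below 0.02 m/s and horizontal distance between lifter and stand below 0.03 m and z of lifter in the frame of stand between 0.127 and 0.134 m and angle between lifter's own z axis and vertical below 0.1 rad and contact force between lifter and stand above 0.3 N).
It fails at once if the lid tips more than 0.12 rad (7 degrees) (angle between lid's own z axis and vertical above 0.12 rad).
It fails at once if the hot lid is touched by the fingers or arm (contact force between any of the fingers, the arm and lid above 0.2 N).
It fails at once if the lifter forces the lid (over 10 N) (contact force between lifter and lid above 10 N).
It fails at once if the lid is dropped or pressed onto the rest (over 14 N) (contact force between lid and rest above 14 N).
It fails at once if a bystander is moved more than 15 mm (distance of any of loupe, movement_holder, parts_dish from where it was at the start of the episode above 0.015 m).
It also fails if it takes over 72 s, if anything falls off the work surface, if the arm or the gripper's body presses on something with over 40 N, if the wrist force passes 120 N, or if a joint passes its speed limit or range.

### The arm

A 6-joint arm with a two-finger parallel gripper is mounted at the origin on the work surface. World frame = base frame: x ahead of the robot, y to its left, z up, the work surface at z = 0. Lengths are in m, angles in rad, forces in N, time in s.
With the tool pointing down it reaches from about 0.3 to 0.775 m from the base axis. Payload 14.6 kg.
Tool frame: the origin (TCP) lies midway between the tips of the shut fingers; the grasp point (between the pads) lies 19 mm behind it (ctrl.pinch_z is the distance from the TCP to the grasp point, in m); z points along the fingers, y is the line along which they close (so a half turn about z gives the same grasp; the last joint's range is limited). The gripper opens to 94 mm and grips with 3 to 60 N. Pads are 16 mm wide; open, the fingers measure 119 mm over their backs; the gripper's body (75 mm by 177 mm) begins 78 mm behind the grasp point.
Start: joints at [-1.334, 0.3, 1.521, -0, 1.321, -0.067], TCP at [0.165, -0.525, 0.205] pointing down, gripper open.
Joint ranges: [-3.03, 3.03], [-0.79, 2.21], [0.23, 2.52], [-1.04, 4.18], [0, 3.07], [-2.55, 2.55]. Speed limits (rad/s): [2.22, 2.22, 2.57, 3.14, 3.14, 3.14].

### API

Orientations are given as [roll, pitch, yaw] about the fixed x, y, z axes, in that order (R = Rz(yaw) Ry(pitch) Rx(roll)).
In Python, from station import ctrl gives the robot as it stands.
- The arm moves only by the tool jog_arm, never from a script. Its argument "motion" is a list of rows, each a list of 7 numbers: the shift along the tool's x, y, z in m, then the turn, a rotation vector about the tool's x, y, z in rad, then the opening, from -1 (shut) to 1 (fully open). In form: [[tx, ty, tz, rx, ry, rz, gripper], ...]. A call has 1 to 5 rows; each row shifts and turns the commanded pose from where the row before left it, along the tool's axes as they then stand; what a row does not reach is not made up. A row lasts 1/10 s, in which the tool goes at most 50 mm and 8.59 degrees, less where a joint would pass 70% of its speed; a pose out of reach is approached as far as the arm can. A call is refused whole if a number of a shift passes 0.05 or a number of a turn 0.15, either way. A call with a gripper value outside its range is refused whole. The fingers move at their own pace and stop on an object; "squeeze" is the grip in N (left out, the last holds). Time passes only in rows, so rows that do not move let the fingers close. It gives the time, the measured TCP pose, the force, the opening and the grip force at its end, in the units of the state.
- ctrl.get_obs(): the state, without advancing time (a new reading comes with each control period).
- ctrl.camera(name): name is "side" or "top"; returns the picture (480x640x3 uint8, red, green, blue); there is no depth.
- ctrl.camera_model(name): a dict with "intrinsics" (3x3 intrinsics, pixels), "rvec" (rotation vector, rad) and "tvec" (3), from world to camera coordinates, as OpenCV has them. Camera axes: x right, y down, z forward; pixel columns grow to the right and rows downward; lengths in m; the calibration is good to about 2 mm. A picture is of the moment at which its call begins. camera_model takes no time and is no camera call.
- ctrl.hand_in(): hands the job in; it is judged then, once.
The state is a dict: "time_s": time; "qpos": joint angles; "joint_vel": joint speeds; "tau": joint torques, N m; "ee_pos": TCP position; "eef_rot": TCP orientation; "force": force on the tool from outside, world axes, zero at the start; "moment": the same for the moment, N m; "grip_width": finger opening in m; "grip_force": force on a finger pad.
Only numpy, scipy, OpenCV 4.12 (cv2) and the standard library are available. Lean on these libraries where they do the work, as an engineer would, in place of code of your own. Each camera call takes 0.05 s, during which the arm holds its last target. There are 200 camera calls.

## Working session

There is one attempt and no reset: what is moved stays moved. The work goes in short steps, Python scripts to look and compute and a tool call to move; the robot and the scene stay as the last step left them, time stands still between calls to the robot, and variables do not carry over. Pictures are saved under pics/ and viewed, at most 12 in all, crops included, and the job is handed in when it is done.

Besides the shell and the picture viewer there is one more tool, called after "Call:" by a JSON object that holds its "fn" and its "kwargs", one argument or row to a line. jog_arm: Moves the arm, as the interface text tells. Its arguments: {"type":"object","properties":{"motion":{"type":"array"},"squeeze":{"type":"number"}},"required":["motion"]}

```bash
ls; mkdir -p pics; cat > h.py <<'E'
import numpy as np, cv2
from station import ctrl
def cam(n):
    m=ctrl.camera_model(n);K=np.array(m["intrinsics"],float);R=cv2.Rodrigues(np.array(m["rvec"],float))[0];t=np.array(m["tvec"],float).ravel()
    return K,R,t
def ray(n,p):
    K,R,t=cam(n);d=R.T@np.linalg.inv(K)@np.array([p[0],p[1],1.]);return -R.T@t,d/np.linalg.norm(d)
def plane(n,p,z):
    c,d=ray(n,p);return c+d*(z-c[2])/d[2]
def tri(p1,p2,n1="top",n2="side"):
    a,u=ray(n1,p1);b,v=ray(n2,p2);s=np.linalg.lstsq(np.c_[u,-v],b-a,rcond=None)[0]
    P,Q=a+s[0]*u,b+s[1]*v;return (P+Q)/2,np.linalg.norm(P-Q)
def proj(n,P):
    K,R,t=cam(n);q=K@(R@np.array(P,float)+t);return q[:2]/q[2]
def snap(n,f):
    im=cv2.cvtColor(ctrl.camera(n),cv2.COLOR_RGB2BGR);cv2.imwrite(f"pics/{f}.png",im);return im
E
python3 - <<'E'
from h import *
for n in("top","side"):
    snap(n,n+"0");print(n,ray(n,(320,240)))
print(ctrl.get_obs())
print(ctrl.pinch_z)
E
```

```text
pics
top (array([0.47161759, 0.06854541, 1.18092524]), array([ 0.0914359 , -0.01776922, -0.99565242]))
side (array([0.00288298, 0.66166503, 1.02753483]), array([ 0.44516416, -0.47939153, -0.75631517]))
{'time_s': 0.1, 'qpos': array([-1.33361251e+00,  3.00407393e-01,  1.52154775e+00,  4.35547636e-05,
        1.32072658e+00, -6.66086772e-02]), 'joint_vel': array([-0.00207265,  0.00051001, -0.00184232, -0.000569  ,  0.00239463,
       -0.00133546]), 'tau': array([ 1.50718690e-03, -5.32643723e+01, -3.53282583e+01,  7.09455600e-02,
        2.35177344e-02, -5.70380394e-05]), 'ee_pos': array([ 0.16447128, -0.52456579,  0.20493538]), 'eef_rot': array([-3.14050881e+00, -1.14582567e-04,  3.03781629e-01]), 'force': array([ 0.85271115, -0.41656691,  0.39547232]), 'moment': array([ 0.06813232,  0.04692877, -0.04217607]), 'grip_force': 0.0, 'grip_width': 0.09403628755909119}
0.0188
```

View pics/top0.png

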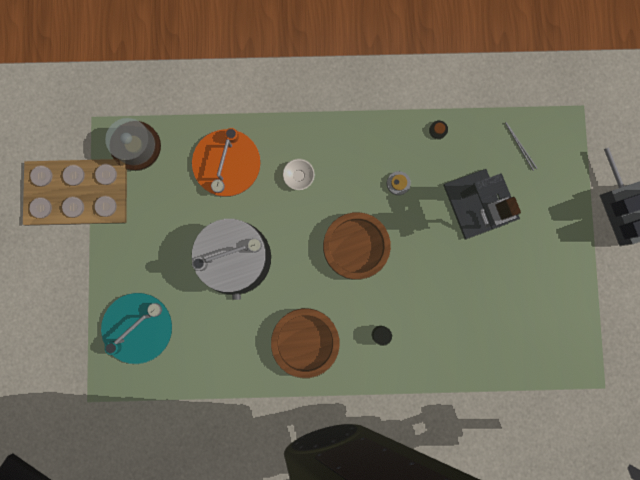

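View pics/side0.png

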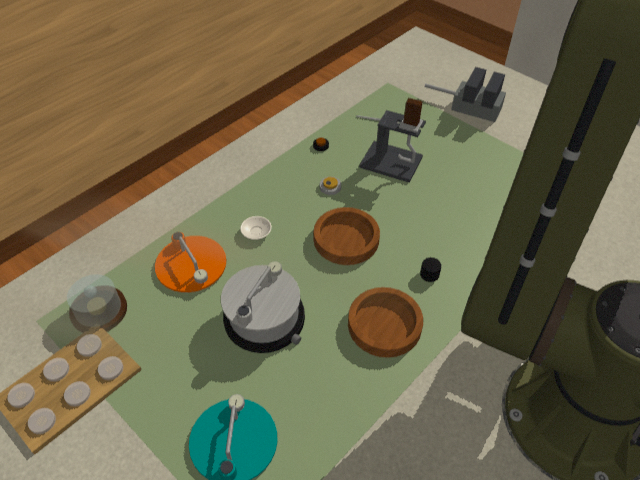

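The top view shows the silver lid on the dryer at (230,256), with orange (226,162) and turquoise (137,328) look-alikes. There are two wooden rings, at (357,245) and (305,343), and the stand with the brown lifter handle is at (507,208). The ring at (357,245) is farther to the robot's right. Next I'll take close crops.

```bash
python3 - <<'E'
from h import *
t=cv2.imread("pics/top0.png");s=cv2.imread("pics/side0.png")
def c(im,x,y,w,h,k):return cv2.resize(im[y:y+h,x:x+w],None,fx=k,fy=k,interpolation=cv2.INTER_CUBIC)
a=c(t,435,160,100,75,4);b=c(s,350,85,100,75,4);d=c(t,185,210,100,75,4);e=c(s,215,250,100,75,4)
cv2.imwrite("pics/crop1.png",np.vstack([np.hstack([a,b]),np.hstack([d,e])]))
for n,p,z in [("rest",(357,243),.03),("rest2",(305,341),.03),("lid",(230,256),.076),("lifter",(508,207),.196),("loupe",(382,334),.03),("mov",(399,182),.02),("dish",(298,174),.018)]:print(n,plane("top",p,z).round(3))
E
```

```text
rest [ 0.569 -0.03   0.03 ]
rest2 [0.367 0.085 0.03 ]
lid [0.545 0.233 0.076]
lifter [ 0.614 -0.295  0.196]
loupe [ 0.377 -0.076  0.03 ]
mov [ 0.7   -0.127  0.02 ]
dish [0.724 0.092 0.018]
```

View pics/crop1.png

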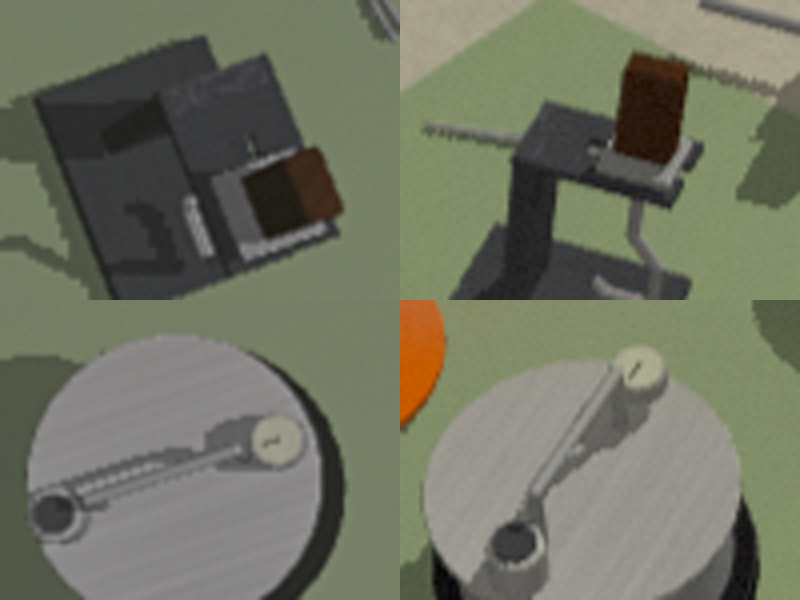

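The top crop shows the stand's post side at the upper left and the slot opening down towards the robot at about px (508,225). The handle's lighter top face is at about px (515,206). On the lid, the cream dial is at about px (254,245) and the dark canister top at about (199,254), so lid +y runs to the image's left. Both views agree, so the silver lid and the ring at (357,245) are my choices.

```bash
cat > meas.py <<'E'
from h import *
from scipy.optimize import least_squares
def circ(pts,R,nad):
    """known-radius circle to plane points, using the side away from the camera's nadir"""
    c=pts.mean(0)
    for _ in range(4):
        q=pts[(pts-c)@(c-nad)>0.0]
        r=least_squares(lambda c:np.hypot(*(q-c).T)-R,c,loss="soft_l1",f_scale=.001);c=r.x
    return c,np.abs(r.fun).mean()
def blob(mask,near):
    n,l,s,c=cv2.connectedComponentsWithStats(mask.astype(np.uint8));c=c[1:];s=s[1:]
    i=np.argmin(np.hypot(*(c-near).T)-.0*s[:,4]+1e3*(s[:,4]<15));return l==i+1,c[i],s[i]
def topl(n,m,z):
    k=max(cv2.findContours(m.astype(np.uint8),cv2.RETR_EXTERNAL,cv2.CHAIN_APPROX_NONE)[0],key=cv2.contourArea)[:,0]
    return np.array([plane(n,p,z)[:2] for p in k])
E
python3 - <<'E'
from meas import *
for n,seed in(("top",dict(rest=(325,230),dial=(254,245),can=(199,265),h=(513,206))),("side",dict(rest=(318,250),dial=(274,267),can=(243,311),h=(413,115)))):
    im=cv2.imread(f"pics/{n}0.png");hsv=cv2.cvtColor(im,cv2.COLOR_BGR2HSV)
    for k in seed:
        x,y=seed[k];print(n,k,"hsv at seed",hsv[y,x])
    H,S,V=cv2.split(hsv);nad=ray(n,(0,0))[0][:2]
    w=((H<15)|(H>175))&(S>90)
    m,c,s=blob(w,(357,245) if n=="top" else (347,235))
    p=topl(n,m,.03);print("rest",c.round(1),s[4],circ(p,.072,nad))
    m,c,s=blob(w,seed["h"]);print("handle",c.round(1),s)
    ys,xs=np.where(m);print("handle V hist",np.histogram(V[m],8))
    d=(S>20)&(S<90)&(V>150)&(H>15)&(H<45)
    m,c,s=blob(d,seed["dial"]);print("dial",c.round(1),s[4],plane(n,c,.099).round(4))
    d=(V<75)&(S<90)
    x,y=seed["can"];z=np.zeros_like(d);z[y-12:y+12,x-12:x+12]=1;m,c,s=blob(d&z,(x,y));print("can",c.round(1),s,plane(n,c,.105).round(4))
E
```

```text
top rest hsv at seed [43 51 90]
top dial hsv at seed [ 28  27 114]
top can hsv at seed [90  4 61]
top h hsv at seed [ 13 134  63]
rest [356.2 245.6] 3420 (array([ 0.56221322, -0.02707094]), np.float64(0.0009654091221886026))
handle [512.9 206. ] [506 197  14  19 149]
handle V hist (array([ 2,  4,  3, 11, 37, 54, 27, 11]), array([42.   , 45.375, 48.75 , 52.125, 55.5  , 58.875, 62.25 , 65.625,
       69.   ]))
dial [254.1 244.4] 81 [0.5656 0.1809 0.099 ]
can [198.1 263. ] [194 259   9   9  70] [0.5311 0.2914 0.105 ]
side rest hsv at seed [ 12 170  63]
side dial hsv at seed [ 26  42 139]
side can hsv at seed [90  4 61]
side h hsv at seed [ 14 154  43]
rest [346.2 235.5] 2744 (array([ 0.56336958, -0.02521369]), np.float64(0.0014683466215677141))
handle [412.5 111.8] [404  99  18  27 315]
handle V hist (array([ 58, 132,  63,   6,   7,  21,  20,   8]), array([34.   , 39.375, 44.75 , 50.125, 55.5  , 60.875, 66.25 , 71.625,
       77.   ]))
dial [274.7 265.7] 88 [0.5681 0.1801 0.099 ]
can [243.  310.2] [238 306  11  10  80] [0.5326 0.2934 0.105 ]
```

```bash
python3 - <<'E'
from meas import *
P={}
for n,seed,lo in(("top",(513,206),48),("side",(414,103),55)):
    im=cv2.imread(f"pics/{n}0.png");H,S,V=cv2.split(cv2.cvtColor(im,cv2.COLOR_BGR2HSV))
    m,c,s=blob((((H<15)|(H>175))&(S>90)&(V>lo)),seed);P[n]=c
    q=topl(n,m,.196);r=cv2.minAreaRect((q*1000).astype(np.float32));print(n,c,s,plane(n,c,.196).round(4),r)
print(tri(P["top"],P["side"]))
# shelf corners, top crop pixels
for p in [(160,90),(268,55),(340,235),(230,275)]:print(plane("top",(435+p[0]/4-.4,160+p[1]/4-.4),.13).round(4))
for p in [(545,100),(705,145),(680,205),(512,155)]:print("s",plane("side",(350+(p[0]-400)/4-.4,85+p[1]/4-.4),.13).round(4))
E
```

```text
top [513.11888112 205.97902098] [507 197  13  19 143] [ 0.6155 -0.3043  0.196 ] ((615.547607421875, -304.2120056152344), (31.21750259399414, 16.209327697753906), 18.310115814208984)
side [414.50943396 101.75471698] [407  99  15   7  53] [ 0.6165 -0.3037  0.196 ] ((617.4692993164062, -304.3321533203125), (30.687089920043945, 16.580036163330078), 19.95598793029785)
(array([ 0.61588398, -0.303824  ,  0.19626336]), np.float64(0.0010788405753090159))
[ 0.6743 -0.2565  0.13  ]
[ 0.6904 -0.3106  0.13  ]
[ 0.6005 -0.3404  0.13  ]
[ 0.5823 -0.2856  0.13  ]
s [ 0.6958 -0.3099  0.13  ]
s [ 0.6019 -0.3402  0.13  ]
s [ 0.5798 -0.2872  0.13  ]
s [ 0.6772 -0.257   0.13  ]
```

Everything checks out:
- The lifter is at (0.616, -0.304), yaw about 0.32, with its top at z 0.196 as expected.
- The stand is at (0.6175, -0.305), yaw 0.306.
- The lid is at (0.549, 0.2365), yaw 0.303, with a dial–canister distance of 116 mm.
- The rest is at (0.5625, -0.0265).

The tool yaw already matches, so I'm reaching now.

Call:
{"fn": "jog_arm", "kwargs": {
  "motion": [
    [0.03,-0.005,-0.01,0,0,0,1],
    [0.04,-0.006,-0.01,0,0,0,1],
    [0.04,-0.006,-0.01,0,0,0,1],
    [0.04,-0.006,0,0,0,0,1],
    [0.04,-0.006,0,0,0,0,1]
  ]
}}

```text
time_s: 0.6
ee_pos: [0.3385, -0.4394, 0.2355]
eef_rot: [3.141, -0.0, 0.304]
force: [-0.5, -0.8, 0.1]
grip_width: 0.0941
grip_force: 0.0
```

Call:
{"fn": "jog_arm", "kwargs": {
  "motion": [
    [0.04,-0.006,0,0,0,0,1],
    [0.04,-0.006,0,0,0,0,1],
    [0.04,-0.006,0,0,0,0,1],
    [0.04,-0.006,0,0,0,0,1],
    [0.04,-0.006,0,0,0,0,1]
  ]
}}

```text
time_s: 1.1
ee_pos: [0.5203, -0.3508, 0.2351]
eef_rot: [-3.141, 0.0, 0.304]
force: [-0.1, -0.8, -0.6]
grip_width: 0.0942
grip_force: 0.0
```

```bash
cat >> h.py <<'E'
def to(x,y,z=None):
    """remaining shift in tool axes to a world point"""
    from scipy.spatial.transform import Rotation as T
    o=ctrl.get_obs();e=np.array(o["ee_pos"]);R=T.from_euler("xyz",o["eef_rot"]).as_matrix()
    d=np.array([x,y,e[2] if z is None else z])-e
    print("t",round(o["time_s"],2),"ee",e.round(4),"rpy",np.round(o["eef_rot"],4),"shift tool",(R.T@d).round(4))
E
python3 -c "
from h import *
to(.616,-.304,.147)"
```

```text
t 1.1 ee [ 0.5203 -0.3508  0.2351] rpy [-3.1411e+00  4.0000e-04  3.0390e-01] shift tool [ 0.1053 -0.016   0.088 ]
```

Call:
{"fn": "jog_arm", "kwargs": {
  "motion": [
    [0.04,-0.006,0,0,0,0,1],
    [0.04,-0.006,0,0,0,0,1],
    [0.02,-0.003,0,0,0,0,1],
    [0,0,0,0,0,0,1],
    [0,0,0,0,0,0,1]
  ]
}}

```text
time_s: 1.6
ee_pos: [0.6096, -0.3076, 0.2348]
eef_rot: [-3.141, 0.001, 0.304]
force: [0.5, 0.7, -0.7]
grip_width: 0.0938
grip_force: 0.0
```

```bash
python3 -c "
from h import *
to(.616,-.304,.147)"
```

```text
t 1.6 ee [ 0.6096 -0.3076  0.2348] rpy [-3.1409e+00  9.0000e-04  3.0420e-01] shift tool [ 0.0072 -0.0015  0.0878]
```

Call:
{"fn": "jog_arm", "kwargs": {
  "motion": [
    [0.007,-0.0015,0,0,0,0,1],
    [0,0,0.03,0,0,0,1],
    [0,0,0.03,0,0,0,1],
    [0,0,0.028,0,0,0,1],
    [0,0,0,0,0,0,1]
  ]
}}

```text
time_s: 2.1
ee_pos: [0.6143, -0.3038, 0.1437]
eef_rot: [-3.137, 0.004, 0.303]
force: [-0.5, 0.1, -0.3]
grip_width: 0.0943
grip_force: 0.0
```

Call:
{"fn": "jog_arm", "kwargs": {
  "motion": [
    [0,0,0,0,0,0,-1],
    [0,0,0,0,0,0,-1],
    [0,0,0,0,0,0,-1],
    [0,0,0,0,0,0,-1],
    [0,0,0,0,0,0,-1]
  ],
  "squeeze": 40
}}

```text
time_s: 2.6
ee_pos: [0.6163, -0.3041, 0.1481]
eef_rot: [3.141, -0.001, 0.304]
force: [-0.1, -0.4, 0.1]
grip_width: 0.0573
grip_force: 0.0
```

Call:
{"fn": "jog_arm", "kwargs": {
  "motion": [
    [0,0,0,0,0,0,-1],
    [0,0,0,0,0,0,-1],
    [0,0,0,0,0,0,-1]
  ]
}}

```text
time_s: 2.9
ee_pos: [0.6162, -0.3041, 0.1474]
eef_rot: [-3.142, 0.0, 0.304]
force: [-0.1, -0.6, -0.9]
grip_width: 0.0335
grip_force: 0.0
```

```bash
python3 -c "
from h import *
to(.616,-.304,.147)"
```

```text
t 2.9 ee [ 0.6162 -0.3041  0.1474] rpy [-3.1416e+00  1.0000e-04  3.0380e-01] shift tool [-0.0001 -0.0001  0.0004]
```

Call:
{"fn": "jog_arm", "kwargs": {
  "motion": [
    [0,0,0,0,0,0,-1],
    [0,0,0,0,0,0,-1],
    [0,0,0,0,0,0,-1],
    [0,0,0,0,0,0,-1],
    [0,0,0,0,0,0,-1]
  ]
}}

```text
time_s: 3.4
ee_pos: [0.6162, -0.3041, 0.1474]
eef_rot: [3.142, 0.0, 0.304]
force: [0.7, -0.9, 0.4]
grip_width: 0.02
grip_force: 40.0
```

Call:
{"fn": "jog_arm", "kwargs": {
  "motion": [
    [0,0,-0.003,0,0,0,-1],
    [0,0,-0.003,0,0,0,-1],
    [0,0,0,0,0,0,-1]
  ]
}}

```text
time_s: 3.7
ee_pos: [0.6164, -0.3042, 0.1541]
eef_rot: [3.141, -0.001, 0.304]
force: [0.5, 1.0, -1.5]
grip_width: 0.0198
grip_force: 40.0
```

```bash
python3 - <<'E'
from h import *
to(.616,-.304,.147)
t=snap("top","t1");s=snap("side","s1")
c=lambda im,x,y:cv2.resize(im[y:y+75,x:x+100],None,fx=4,fy=4,interpolation=cv2.INTER_CUBIC)
cv2.imwrite("pics/crop2.png",np.hstack([c(t,440,165),c(s,350,85)]))
E
```

```text
t 3.7 ee [ 0.6164 -0.3042  0.1541] rpy [ 3.141e+00 -6.000e-04  3.038e-01] shift tool [-0.0003 -0.0003  0.0071]
```

View pics/crop2.png

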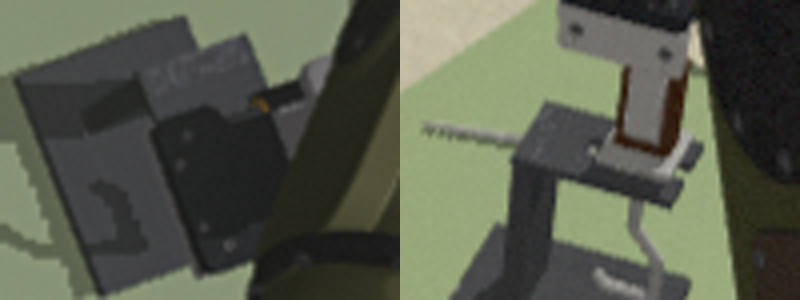

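The lifter is held cleanly: opening 20 mm, collar level and about 7 mm above the shelf (side crop px around (635,150)). Now I draw it out towards the stand's -x and raise it.

Call:
{"fn": "jog_arm", "kwargs": {
  "motion": [
    [-0.02,0,0,0,0,0,-1],
    [-0.03,0,0,0,0,0,-1],
    [-0.03,0,0,0,0,0,-1],
    [-0.03,0,0,0,0,0,-1],
    [-0.02,0,0,0,0,0,-1]
  ]
}}

```text
time_s: 4.3
ee_pos: [0.4905, -0.3434, 0.1535]
eef_rot: [-3.142, 0.0, 0.303]
force: [0.5, -1.1, -1.7]
grip_width: 0.0196
grip_force: 40.0
```

Call:
{"fn": "jog_arm", "kwargs": {
  "motion": [
    [0,0,-0.03,0,0,0,-1],
    [0,0,-0.04,0,0,0,-1],
    [0,0,-0.036,0,0,0,-1],
    [0.01,-0.03,0,0,0,0,-1],
    [0.012,-0.04,0,0,0,0,-1]
  ]
}}

```text
time_s: 4.8
ee_pos: [0.492, -0.2698, 0.26]
eef_rot: [3.14, -0.001, 0.302]
force: [1.1, -0.1, -1.2]
grip_width: 0.0197
grip_force: 40.0
```

Call:
{"fn": "jog_arm", "kwargs": {
  "motion": [
    [0.012,-0.04,0,0,0,0,-1],
    [0.012,-0.04,0,0,0,0,-1],
    [0.012,-0.04,0,0,0,0,-1],
    [0.012,-0.04,0,0,0,0,-1],
    [0.012,-0.04,0,0,0,0,-1]
  ]
}}

```text
time_s: 5.3
ee_pos: [0.4892, -0.0592, 0.2596]
eef_rot: [3.141, -0.0, 0.304]
force: [0.0, 0.7, -0.9]
grip_width: 0.0198
grip_force: 40.0
```

Call:
{"fn": "jog_arm", "kwargs": {
  "motion": [
    [0.012,-0.04,0,0,0,0,-1],
    [0.012,-0.04,0,0,0,0,-1],
    [0.012,-0.04,0,0,0,0,-1],
    [0.012,-0.04,0,0,0,0,-1],
    [0,0,0,0,0,0,-1]
  ]
}}

```text
time_s: 5.8
ee_pos: [0.487, 0.11, 0.2594]
eef_rot: [-3.141, -0.0, 0.308]
force: [-0.1, 0.5, -1.3]
grip_width: 0.0196
grip_force: 40.0
```

```bash
python3 -c "
from h import *
to(.482,.2157,.2174)"
```

```text
t 5.8 ee [0.487  0.11   0.2594] rpy [-3.1409e+00 -2.0000e-04  3.0810e-01] shift tool [ 0.0273 -0.1022  0.0421]
```

Call:
{"fn": "jog_arm", "kwargs": {
  "motion": [
    [0.01,-0.035,0,0,0,0,-1],
    [0.01,-0.035,0,0,0,0,-1],
    [0.007,-0.032,0,0,0,0,-1],
    [0,0,0.02,0,0,0,-1],
    [0,0,0.022,0,0,0,-1]
  ]
}}

```text
time_s: 6.3
ee_pos: [0.4829, 0.2121, 0.2173]
eef_rot: [3.142, -0.001, 0.305]
force: [0.5, -0.2, -1.5]
grip_width: 0.0196
grip_force: 40.0
```

Call:
{"fn": "jog_arm", "kwargs": {
  "motion": [
    [0,0,0,0,0,0,-1],
    [0,0,0,0,0,0,-1]
  ]
}}

```text
time_s: 6.5
ee_pos: [0.483, 0.2113, 0.2181]
eef_rot: [3.142, -0.0, 0.303]
force: [0.5, -0.0, 0.5]
grip_width: 0.0197
grip_force: 40.0
```

```bash
cat > see.py <<'E'
from meas import *
def lidsee(zd=.099,zc=.105,pd=None,pc=None,shots=1):
    """dial and canister centroids in both views; plane and two-view points"""
    out={}
    for n in("top","side"):
        im=cv2.cvtColor(ctrl.camera(n),cv2.COLOR_RGB2BGR);out[n]=im
    return out
def force(k=8):
    F=[]
    for _ in range(k):
        ctrl.camera("side");o=ctrl.get_obs();F.append(np.r_[o["force"],o["moment"]])
    F=np.array(F);print("F,M",F.mean(0).round(3),"sd",F.std(0).round(2)[:3]);return F.mean(0)
E
python3 - <<'E'
from see import *
to(.482,.2157,.2174);force()
t=snap("top","t2");s=snap("side","s2")
c=lambda im,x,y:cv2.resize(im[y:y+150,x:x+133],None,fx=3,fy=3,interpolation=cv2.INTER_CUBIC)
cv2.imwrite("pics/crop3.png",np.hstack([c(t,180,190),c(s,210,210)]))
E
```

```text
t 6.5 ee [0.483  0.2113 0.2181] rpy [ 3.1416 -0.      0.3033] shift tool [ 0.0004 -0.0045  0.0007]
F,M [-0.117 -0.019 -1.2    0.017 -0.012  0.004] sd [0.74 0.45 0.28]
```

View pics/crop3.png

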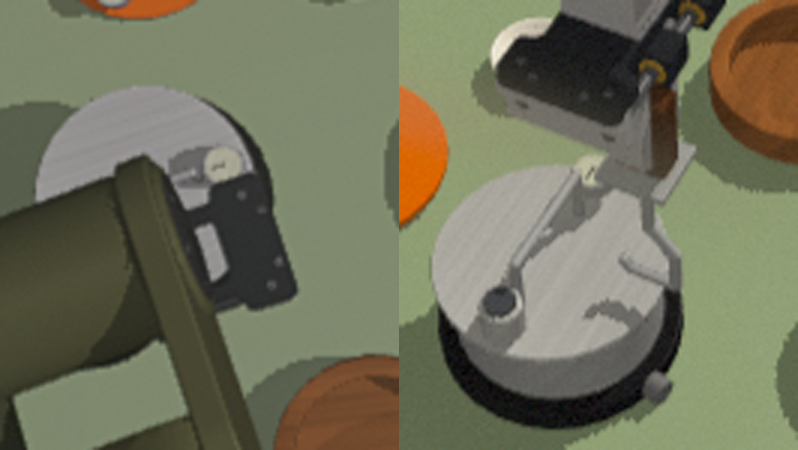

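The hook sits level about 16 mm over the disc on the robot side, at side crop px (640,265). Its tip points towards the bar, and nothing is touching. Sliding it under the bar.

Call:
{"fn": "jog_arm", "kwargs": {
  "motion": [
    [0.02,-0.0045,0,0,0,0,-1],
    [0.02,0,0,0,0,0,-1],
    [0.02,0,0,0,0,0,-1],
    [0.01,0,0,0,0,0,-1],
    [0,0,0,0,0,0,-1]
  ]
}}

```text
time_s: 7.5
ee_pos: [0.5488, 0.237, 0.2169]
eef_rot: [3.142, 0.001, 0.304]
force: [-0.0, -0.2, -1.8]
grip_width: 0.0197
grip_force: 40.0
```

Call:
{"fn": "jog_arm", "kwargs": {
  "motion": [
    [0,0,-0.005,0,0,0,-1],
    [0,0,-0.004,0,0,0,-1],
    [0,0,0,0,0,0,-1]
  ]
}}

```text
time_s: 7.8
ee_pos: [0.5482, 0.2369, 0.2277]
eef_rot: [-3.142, -0.002, 0.304]
force: [0.6, -0.2, -0.6]
grip_width: 0.0198
grip_force: 40.0
```

```bash
python3 - <<'E'
from see import *
to(.5493,.2365);force(5)
t=snap("top","t3");s=snap("side","s3")
c=lambda im,x,y:cv2.resize(im[y:y+150,x:x+133],None,fx=3,fy=3,interpolation=cv2.INTER_CUBIC)
cv2.imwrite("pics/crop4.png",np.hstack([c(t,180,190),c(s,210,210)]))
E
```

```text
t 7.8 ee [0.5482 0.2369 0.2277] rpy [-3.1415e+00 -1.7000e-03  3.0390e-01] shift tool [0.001  0.0007 0.    ]
F,M [-0.169  0.075 -1.529  0.02   0.011 -0.007] sd [0.51 0.23 0.62]
```

View pics/crop4.png

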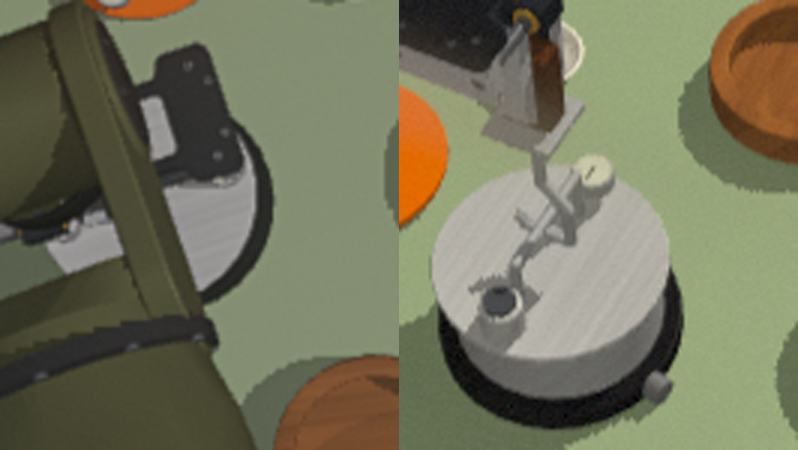

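The hook is under the bar near its middle, and the dial (side px ~(274,267)) and canister (~(243,311)) are both visible. I'll track their heights in the side view while lifting in small steps.

```bash
cat > tilt.py <<'E'
from see import *
import json,os,sys
def cen(im,seed,kind,win=14):
    x,y=map(int,np.round(seed));H,S,V=cv2.split(cv2.cvtColor(im,cv2.COLOR_BGR2HSV))
    m=((S>20)&(V>130)&(H>15)&(H<45)) if kind=="d" else (V<75)&(S<90)
    z=np.zeros_like(m);z[y-win:y+win+1,x-win:x+win+1]=1
    return blob(m&z,seed)[1:]
def state(sd,sc):
    a=[];F=[]
    for _ in range(4):
        im=cv2.cvtColor(ctrl.camera("side"),cv2.COLOR_RGB2BGR);d,s1=cen(im,sd,"d");c,s2=cen(im,sc,"c");a.append(np.r_[d,c]);F.append(ctrl.get_obs()["force"][2])
    return np.mean(a,0),(s1[4],s2[4]),np.mean(F),im
def height(base,px,p):
    """rise in mm and sideways rest, of point p from pixel base to px"""
    g=(proj("side",np.add(p,[0,0,.001]))-proj("side",p));d=px-base;k=d@g/(g@g);return round(float(k),2),(d-k*g).round(2)
if __name__=="__main__":
    if not os.path.exists("base.json"):
        a,s,F,im=state((274,267),(243,310));json.dump([list(a),float(F)],open("base.json","w"));print("base",a,s,F)
    else:
        b,F0=json.load(open("base.json"));b=np.array(b)
        g=float(sys.argv[1])*1e-3 if len(sys.argv)>1 else 0
        sd=b[:2]+proj("side",(.567,.1805,.099+g))-proj("side",(.567,.1805,.099));sc=b[2:]+proj("side",(.532,.292,.105+g))-proj("side",(.532,.292,.105))
        a,s,F,im=state(sd,sc)
        hd,rd=height(b[:2],a[:2],(.567,.1805,.099));hc,rc=height(b[2:],a[2:],(.532,.292,.105))
        print("rise mm dial",hd,rd,"can",hc,rc,"tilt rad",round((hd-hc)/116,4),"dF",round(F-F0,2),"areas",s)
        o=ctrl.get_obs();print("t",round(o["time_s"],2),np.round(o["ee_pos"],4),np.round(o["eef_rot"],4))
E
python3 tilt.py
```

```text
base [275.60625373 261.89385703 243.85266011 311.69975752] (np.int32(482), np.int32(19)) -1.1739168690980408
```

Call:
{"fn": "jog_arm", "kwargs": {
  "motion": [
    [0,0,-0.002,0,0,0,-1],
    [0,0,-0.002,0,0,0,-1],
    [0,0,0,0,0,0,-1],
    [0,0,0,0,0,0,-1]
  ]
}}

```text
time_s: 8.75
ee_pos: [0.5483, 0.2369, 0.2305]
eef_rot: [-3.142, -0.0, 0.304]
force: [-0.8, -0.6, -1.2]
grip_width: 0.0199
grip_force: 40.0
```

```bash
python3 tilt.py
```

```text
rise mm dial 6.5 [ 2.04 -0.17] can -0.29 [-0.26  0.04] tilt rad 0.0585 dF -0.14 areas (np.int32(625), np.int32(18))
t 8.95 [0.5482 0.2369 0.2304] [-3.1416e+00  1.0000e-04  3.0380e-01]
```

Those masks leak into neighbouring colours, so I'm switching to template patches from the untouched frame s3.

```bash
cat > tilt.py <<'E'
from see import *
import sys
B=cv2.imread("pics/s3.png")
SD,SC=(274,267),(243,310);PD,PC=(.567,.1805,.099),(.532,.292,.105)
def find(im,seed,guess,r=8,win=10):
    """sub-pixel shift of the base patch at seed, searched about guess"""
    up=lambda a:cv2.resize(a,None,fx=4,fy=4,interpolation=cv2.INTER_CUBIC)
    x,y=seed;T=up(B[y-r:y+r+1,x-r:x+r+1]);gx,gy=np.round(guess).astype(int)
    S=up(im[gy-r-win:gy+r+win+1,gx-r-win:gx+r+win+1]);m=cv2.matchTemplate(S,T,cv2.TM_CCOEFF_NORMED);_,v,_,l=cv2.minMaxLoc(m)
    return np.array([gx-win+l[0]/4,gy-win+l[1]/4])-seed,v
def rise(d,p):
    g=proj("side",np.add(p,[0,0,.001]))-proj("side",p);k=d@g/(g@g);return float(k),d-k*g
if __name__=="__main__":
    up_=float(sys.argv[1])*1e-3 if len(sys.argv)>1 else 0
    hs=[];F=[]
    for _ in range(6):
        im=cv2.cvtColor(ctrl.camera("side"),cv2.COLOR_RGB2BGR);F.append(ctrl.get_obs()["force"][2]);r=[]
        for s,p in((SD,PD),(SC,PC)):
            g=proj("side",np.add(p,[0,0,up_]))-proj("side",p);d,v=find(im,s,np.add(s,g));k,e=rise(d,p);r+=[k,*e,v]
        hs.append(r)
    h=np.mean(hs,0);print("dial rise",h[:4].round(2),"can rise",h[4:].round(2),"tilt",round((h[0]-h[4])/116,4),"dF",round(np.mean(F)+1.25,2))
    o=ctrl.get_obs();print("t",round(o["time_s"],2),np.round(o["ee_pos"],4),np.round(o["eef_rot"],4))
E
python3 tilt.py
```

```text
dial rise [0. 0. 0. 1.] can rise [-0.26 -0.01  0.    0.95] tilt 0.0022 dF 0.09
t 9.25 [0.5482 0.2369 0.2304] [-3.1415  0.      0.3038]
```

Call:
{"fn": "jog_arm", "kwargs": {
  "motion": [
    [0,0,-0.002,0,0,0,-1],
    [0,0,0,0,0,0,-1],
    [0,0,0,0,0,0,-1]
  ]
}}

```text
time_s: 9.55
ee_pos: [0.5482, 0.2368, 0.2322]
eef_rot: [3.141, 0.0, 0.304]
force: [-0.2, -0.2, -4.1]
grip_width: 0.0198
grip_force: 40.0
```

```bash
python3 tilt.py
```

```text
dial rise [0.   0.   0.   0.99] can rise [-0.77 -0.04  0.01  0.92] tilt 0.0066 dF -3.75
t 9.85 [0.5482 0.2368 0.2323] [3.1415e+00 4.0000e-04 3.0380e-01]
```

Call:
{"fn": "jog_arm", "kwargs": {
  "motion": [
    [0,0,-0.0015,0,0,0,-1],
    [0,0,0,0,0,0,-1],
    [0,0,0,0,0,0,-1]
  ]
}}

```text
time_s: 10.15
ee_pos: [0.5482, 0.2369, 0.2339]
eef_rot: [-3.142, -0.0, 0.304]
force: [0.4, 0.7, -6.3]
grip_width: 0.0198
grip_force: 40.0
```

```bash
python3 tilt.py
```

```text
dial rise [ 3.18  0.08 -0.01  0.99] can rise [0.   0.   0.   0.91] tilt 0.0274 dF -4.71
t 10.45 [0.5482 0.2369 0.2339] [3.1416e+00 1.0000e-04 3.0390e-01]
```

At the bar's middle the dial side rises and the canister side stays down, with about 4.7 N. The balance point is therefore towards the canister (+y). I'll lower, shift +14 mm, and probe again.

Call:
{"fn": "jog_arm", "kwargs": {
  "motion": [
    [0,0,0.003,0,0,0,-1],
    [0,0,0.003,0,0,0,-1],
    [0,-0.007,0,0,0,0,-1],
    [0,-0.007,0,0,0,0,-1],
    [0,0,0,0,0,0,-1]
  ]
}}

```text
time_s: 10.95
ee_pos: [0.5438, 0.2513, 0.2282]
eef_rot: [-3.141, -0.0, 0.305]
force: [-1.0, -1.0, -1.4]
grip_width: 0.02
grip_force: 40.0
```

Call:
{"fn": "jog_arm", "kwargs": {
  "motion": [
    [0,0,-0.0025,0,0,0,-1],
    [0,0,-0.002,0,0,0,-1],
    [0,0,-0.0015,0,0,0,-1],
    [0,0,0,0,0,0,-1],
    [0,0,0,0,0,0,-1]
  ]
}}

```text
time_s: 11.45
ee_pos: [0.544, 0.2501, 0.2336]
eef_rot: [-3.142, 0.001, 0.304]
force: [0.1, -0.2, -6.1]
grip_width: 0.0199
grip_force: 40.0
```

```bash
python3 tilt.py
```

```text
dial rise [ 0.83 -0.23  0.02  0.98] can rise [ 1.61  0.2  -0.03  0.78] tilt -0.0067 dF -4.58
t 11.75 [0.544  0.2502 0.2338] [3.1415e+00 2.0000e-04 3.0380e-01]
```

Call:
{"fn": "jog_arm", "kwargs": {
  "motion": [
    [0,0,-0.002,0,0,0,-1],
    [0,0,0,0,0,0,-1],
    [0,0,0,0,0,0,-1]
  ]
}}

```text
time_s: 12.05
ee_pos: [0.5441, 0.2503, 0.2361]
eef_rot: [-3.141, -0.0, 0.304]
force: [0.2, 0.4, -5.4]
grip_width: 0.0197
grip_force: 40.0
```

```bash
python3 tilt.py 3
```

```text
dial rise [ 0.89 -0.48  0.04  0.98] can rise [ 4.75 -0.06  0.01  0.77] tilt -0.0333 dF -4.51
t 12.35 [0.544  0.2503 0.2359] [-3.1415e+00  1.0000e-04  3.0380e-01]
```

With +14.75 mm the canister side rises first. Allowing for contact at the hook's edges, the two probes bracket the balance point at about +6 to +7.5 mm, with W ≈ 4.8 N. Moving to about +7 mm.

Call:
{"fn": "jog_arm", "kwargs": {
  "motion": [
    [0,0,0.004,0,0,0,-1],
    [0,0,0.004,0,0,0,-1],
    [0,0.0075,0,0,0,0,-1],
    [0,0,0,0,0,0,-1],
    [0,0,-0.002,0,0,0,-1]
  ]
}}

```text
time_s: 12.85
ee_pos: [0.5465, 0.2427, 0.2301]
eef_rot: [3.142, -0.0, 0.303]
force: [0.6, 0.9, -2.6]
grip_width: 0.0193
grip_force: 40.0
```

Call:
{"fn": "jog_arm", "kwargs": {
  "motion": [
    [0,0,-0.0025,0,0,0,-1],
    [0,0,-0.002,0,0,0,-1],
    [0,0,-0.0015,0,0,0,-1],
    [0,0,0,0,0,0,-1],
    [0,0,0,0,0,0,-1]
  ]
}}

```text
time_s: 13.35
ee_pos: [0.5462, 0.2431, 0.2357]
eef_rot: [3.142, 0.0, 0.304]
force: [-0.4, 0.4, -6.9]
grip_width: 0.02
grip_force: 40.0
```

```bash
python3 tilt.py 3
```

```text
dial rise [ 3.88 -0.15  0.01  0.98] can rise [ 3.21 -0.13  0.02  0.8 ] tilt 0.0057 dF -5.1
t 13.65 [0.5463 0.2431 0.2359] [3.1416e+00 2.0000e-04 3.0380e-01]
```

The lid now lifts level, with both ends up about 3.5 mm at 5.1 N. Continuing slowly.

Call:
{"fn": "jog_arm", "kwargs": {
  "motion": [
    [0,0,-0.002,0,0,0,-1],
    [0,0,-0.002,0,0,0,-1],
    [0,0,-0.002,0,0,0,-1],
    [0,0,0,0,0,0,-1],
    [0,0,0,0,0,0,-1]
  ]
}}

```text
time_s: 14.15
ee_pos: [0.5463, 0.2431, 0.242]
eef_rot: [3.142, -0.0, 0.304]
force: [-0.2, -0.1, -5.8]
grip_width: 0.0202
grip_force: 40.0
```

```bash
python3 tilt.py 9
```

```text
dial rise [ 9.35 -0.5   0.04  0.98] can rise [ 9.58 -0.28  0.04  0.81] tilt -0.002 dF -4.66
t 14.45 [0.5463 0.2431 0.2419] [3.1416e+00 1.0000e-04 3.0380e-01]
```

Call:
{"fn": "jog_arm", "kwargs": {
  "motion": [
    [0,0,-0.003,0,0,0,-1],
    [0,0,-0.006,0,0,0,-1],
    [0,0,-0.008,0,0,0,-1],
    [0,0,-0.005,0,0,0,-1],
    [0,0,-0.003,0,0,0,-1]
  ]
}}

```text
time_s: 14.95
ee_pos: [0.5465, 0.2431, 0.2679]
eef_rot: [-3.142, -0.001, 0.304]
force: [-0.6, 0.5, -6.0]
grip_width: 0.0199
grip_force: 40.0
```

Call:
{"fn": "jog_arm", "kwargs": {
  "motion": [
    [0,0,0,0,0,0,-1],
    [0,0,0,0,0,0,-1],
    [0,0,0,0,0,0,-1]
  ]
}}

```text
time_s: 15.25
ee_pos: [0.5462, 0.243, 0.2666]
eef_rot: [3.142, 0.001, 0.304]
force: [-0.6, 0.5, -6.1]
grip_width: 0.0197
grip_force: 40.0
```

```bash
python3 tilt.py 34;python3 -c "
from h import *
to(.5598,-.0196)"
```

```text
dial rise [ 3.504e+01 -3.200e-01  3.000e-02  9.800e-01] can rise [34.77 -0.29  0.04  0.81] tilt 0.0023 dF -4.85
t 15.55 [0.5463 0.2431 0.2669] [-3.1416e+00  1.0000e-04  3.0380e-01]
t 15.55 ee [0.5463 0.2431 0.2669] rpy [-3.1416e+00  1.0000e-04  3.0380e-01] shift tool [-0.0657  0.2547  0.    ]
```

The lid hangs level 34 mm up. Carrying it to the rest with gentle ramps.

Call:
{"fn": "jog_arm", "kwargs": {
  "motion": [
    [-0.0005,0.002,0,0,0,0,-1],
    [-0.001,0.004,0,0,0,0,-1],
    [-0.0015,0.006,0,0,0,0,-1],
    [-0.002,0.008,0,0,0,0,-1],
    [-0.0026,0.01,0,0,0,0,-1]
  ]
}}

```text
time_s: 16.05
ee_pos: [0.548, 0.2114, 0.2669]
eef_rot: [3.142, 0.0, 0.304]
force: [-0.5, 0.4, -5.8]
grip_width: 0.0197
grip_force: 40.0
```

Call:
{"fn": "jog_arm", "kwargs": {
  "motion": [
    [-0.0026,0.01,0,0,0,0,-1],
    [-0.0026,0.01,0,0,0,0,-1],
    [-0.0026,0.01,0,0,0,0,-1],
    [-0.0026,0.01,0,0,0,0,-1],
    [-0.0026,0.01,0,0,0,0,-1]
  ]
}}

```text
time_s: 16.55
ee_pos: [0.5506, 0.1596, 0.267]
eef_rot: [3.142, -0.0, 0.304]
force: [0.5, 0.3, -6.1]
grip_width: 0.02
grip_force: 40.0
```

Call:
{"fn": "jog_arm", "kwargs": {
  "motion": [
    [-0.0026,0.01,0,0,0,0,-1],
    [-0.0026,0.01,0,0,0,0,-1],
    [-0.0026,0.01,0,0,0,0,-1],
    [-0.0026,0.01,0,0,0,0,-1],
    [-0.0026,0.01,0,0,0,0,-1]
  ]
}}

```text
time_s: 17.05
ee_pos: [0.5532, 0.1081, 0.267]
eef_rot: [3.142, -0.0, 0.304]
force: [-1.4, 0.1, -5.8]
grip_width: 0.0201
grip_force: 40.0
```

Call:
{"fn": "jog_arm", "kwargs": {
  "motion": [
    [-0.0026,0.01,0,0,0,0,-1],
    [-0.0026,0.01,0,0,0,0,-1],
    [-0.0026,0.01,0,0,0,0,-1],
    [-0.0026,0.01,0,0,0,0,-1],
    [-0.0026,0.01,0,0,0,0,-1]
  ]
}}

```text
time_s: 17.55
ee_pos: [0.5557, 0.0565, 0.2669]
eef_rot: [3.142, 0.0, 0.304]
force: [0.8, -0.1, -6.1]
grip_width: 0.0198
grip_force: 40.0
```

Call:
{"fn": "jog_arm", "kwargs": {
  "motion": [
    [-0.0026,0.01,0,0,0,0,-1],
    [-0.0026,0.01,0,0,0,0,-1],
    [-0.0026,0.01,0,0,0,0,-1],
    [-0.0026,0.01,0,0,0,0,-1],
    [-0.0026,0.01,0,0,0,0,-1]
  ]
}}

```text
time_s: 18.05
ee_pos: [0.5583, 0.0049, 0.2669]
eef_rot: [-3.142, 0.0, 0.304]
force: [0.3, 0.4, -7.0]
grip_width: 0.0197
grip_force: 40.0
```

Call:
{"fn": "jog_arm", "kwargs": {
  "motion": [
    [-0.002,0.008,0,0,0,0,-1],
    [-0.0015,0.006,0,0,0,0,-1],
    [-0.001,0.004,0,0,0,0,-1],
    [-0.0005,0.002,0,0,0,0,-1],
    [0,0,0,0,0,0,-1]
  ]
}}

```text
time_s: 18.55
ee_pos: [0.5595, -0.0149, 0.2669]
eef_rot: [-3.142, 0.0, 0.304]
force: [0.4, -0.1, -7.3]
grip_width: 0.0196
grip_force: 40.0
```

Call:
{"fn": "jog_arm", "kwargs": {
  "motion": [
    [0,0,0,0,0,0,-1],
    [0,0,0,0,0,0,-1],
    [0,0,0,0,0,0,-1]
  ]
}}

```text
time_s: 18.85
ee_pos: [0.5595, -0.0146, 0.267]
eef_rot: [3.142, -0.0, 0.304]
force: [0.2, 1.0, -6.3]
grip_width: 0.0199
grip_force: 40.0
```

```bash
python3 - <<'E'
from see import *
to(.5598,-.0196)
t=snap("top","t5");s=snap("side","s5")
c=lambda im,x,y:cv2.resize(im[y:y+150,x:x+133],None,fx=3,fy=3,interpolation=cv2.INTER_CUBIC)
cv2.imwrite("pics/crop5.png",np.hstack([c(t,290,170),c(s,280,140)]))
E
```

```text
t 18.85 ee [ 0.5595 -0.0146  0.267 ] rpy [ 3.1416e+00 -1.0000e-04  3.0410e-01] shift tool [-0.0012  0.0049 -0.    ]
```

View pics/crop5.png

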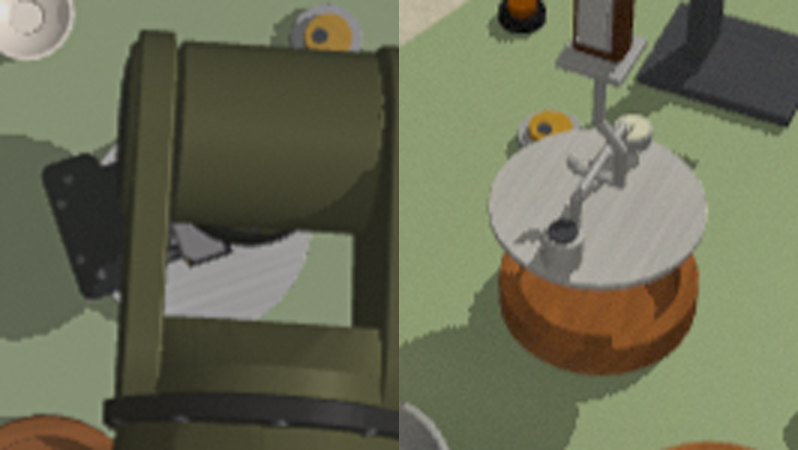

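The lid hangs level over the right-hand ring: disc centre at side px ~(479,210) within the crop, and the ring below it. Measuring the lid's centre from the side view, checked against the same method on the first frame.

```bash
python3 - <<'E'
from tilt import *
up=.0348
def lid(im,seed,z):
    H,S,V=cv2.split(cv2.cvtColor(im,cv2.COLOR_BGR2HSV));m=(S<45)&(V>85)
    m=cv2.morphologyEx(m.astype(np.uint8),cv2.MORPH_OPEN,np.ones((3,3)));
    mm,c,s=blob(m>0,seed);p=topl("side",mm,z);nad=ray("side",(0,0))[0][:2];ps=p
    return c,s[4],circ(ps,.075,nad)
print(lid(cv2.imread("pics/side0.png"),(260,300),.076))
im=cv2.imread("pics/s5.png");print(lid(im,(479,210) if 0 else (347,207),.1108))
# dial and canister by template shift, guess from the tool's travel
T=np.array([.5595-.5463,-.0146-.2431,up]);r=[]
for s,p in((SD,PD),(SC,PC)):
    g=proj("side",np.add(p,T))-proj("side",p);d,v=find(im,s,np.add(s,g));q=plane("side",np.add(s,d),p[2]+up);q0=plane("side",s,p[2]);r.append(q);print(d-g,v,"moved",(q-q0).round(4))
mid=(r[0]+r[1])/2;print("mid",mid.round(4),"yaw",np.arctan2(-(r[1]-r[0])[0],(r[1]-r[0])[1]))
E
```

```text
(array([261.26000474, 297.81766517]), np.int32(4223), (array([0.5496167 , 0.23719485]), np.float64(0.0017528200055509336)))
(array([346.20432977, 204.54537367]), np.int32(3372), (array([ 0.58393866, -0.12237026]), np.float64(0.01252451140615806)))
[-1.11964496  0.66654312] 0.6219746470451355 moved [ 0.0135 -0.254   0.0348]
[-0.40240572 -0.41983675] 0.6863781213760376 moved [ 0.0146 -0.2579  0.0348]
mid [ 0.5639 -0.0178  0.1368] yaw 0.3003553665922129
```

The tool travel and the tracked points agree within about 1.5 mm. The lid needs another (0, -6 mm) in world axes. Correcting and lowering to just above the ring.

Call:
{"fn": "jog_arm", "kwargs": {
  "motion": [
    [-0.0005,0.0017,0,0,0,0,-1],
    [-0.0008,0.0023,0.002,0,0,0,-1],
    [-0.0005,0.0017,0.004,0,0,0,-1],
    [0,0,0.006,0,0,0,-1],
    [0,0,0.008,0,0,0,-1]
  ]
}}

```text
time_s: 19.45
ee_pos: [0.5594, -0.0209, 0.2464]
eef_rot: [3.142, -0.0, 0.304]
force: [1.0, -0.2, -6.7]
grip_width: 0.0199
grip_force: 40.0
```

Call:
{"fn": "jog_arm", "kwargs": {
  "motion": [
    [0,0,0.008,0,0,0,-1],
    [0,0,0.008,0,0,0,-1],
    [0,0,0.008,0,0,0,-1],
    [0,0,0.008,0,0,0,-1],
    [0,0,0.006,0,0,0,-1]
  ]
}}

```text
time_s: 19.95
ee_pos: [0.5593, -0.0208, 0.2081]
eef_rot: [-3.141, 0.001, 0.304]
force: [-0.2, 0.7, -6.7]
grip_width: 0.0194
grip_force: 40.0
```

Call:
{"fn": "jog_arm", "kwargs": {
  "motion": [
    [0,0,0.003,0,0,0,-1],
    [0,0,0.002,0,0,0,-1],
    [0,0,0,0,0,0,-1],
    [0,0,0,0,0,0,-1]
  ]
}}

```text
time_s: 20.35
ee_pos: [0.5596, -0.0208, 0.2043]
eef_rot: [3.141, -0.0, 0.304]
force: [-0.1, 0.2, -6.4]
grip_width: 0.0204
grip_force: 40.0
```

```bash
python3 - <<'E'
from see import *
to(.5595,-.0206);force(4)
t=snap("top","t6");s=snap("side","s6")
c=lambda im,x,y:cv2.resize(im[y:y+100,x:x+133],None,fx=6,fy=6,interpolation=cv2.INTER_CUBIC)
cv2.imwrite("pics/crop6.png",c(s,280,165))
E
```

```text
t 20.35 ee [ 0.5596 -0.0208  0.2043] rpy [ 3.1414e+00 -5.0000e-04  3.0380e-01] shift tool [ 0.     -0.0002 -0.    ]
F,M [ 5.30e-02 -4.42e-01 -6.49e+00 -2.00e-02  1.80e-02  5.00e-03] sd [0.3  0.18 0.55]
```

View pics/crop6.png

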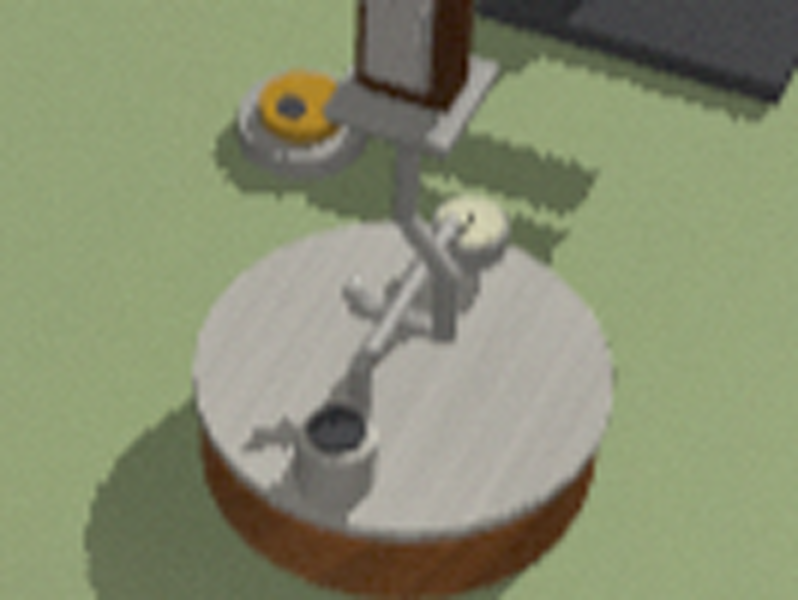

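The lid is level just above the ring. Its disc spans crop columns 193–612 and the ring 203–597, so the centres agree within half a pixel sideways. Checking the depth direction with a quick circle fit.

```bash
python3 - <<'E'
from meas import *
im=cv2.imread("pics/s6.png");nad=ray("side",(0,0))[0][:2]
H,S,V=cv2.split(cv2.cvtColor(im,cv2.COLOR_BGR2HSV));m=((S<40)&(V>90)).astype(np.uint8)
z=np.zeros_like(m);z[200:258,308:386]=1;m=cv2.morphologyEx(m*z,cv2.MORPH_OPEN,np.ones((3,3)))
b,c,s=blob(m>0,(347,228));p=topl("side",b,.0481)
print(c,s,circ(p,.075,nad))
r=least_squares(lambda c:np.hypot(*(p-c).T)-.075,p.mean(0),loss="soft_l1",f_scale=.001);print(r.x,np.median(abs(r.fun)))
# predicted silhouettes: lid top circle and ring foot circle bottoms, in pixel rows
a=np.linspace(0,6.283,181);ci=lambda c,R,z:np.array([proj("side",(c[0]+R*np.cos(t),c[1]+R*np.sin(t),z)) for t in a])
for nm,c in(("rest",(.5628,-.0262)),):
    f=ci(c,.072,0);print(nm,"pred cols",f[:,0].min(),f[:,0].max(),"bottom row",f[:,1].max())
w=((H<15)|(H>175))&(S>90);b,c,s=blob(w,(347,258));print("brown seen cols",s[0],s[0]+s[2]-1,"bottom",s[1]+s[3]-1)
E
```

```text
[347.04869565 227.38295652] [ 312  200   70   55 2875] (array([ 0.5633018, -0.0253328]), np.float64(0.00181699830127671))
[ 0.56354702 -0.02560823] 0.0009173200284670127
rest pred cols 313.5037023483083 379.2956747325471 bottom row 267.25365277538884
brown seen cols 314 378 bottom 264
```

```bash
python3 - <<'E'
from meas import *
im=cv2.imread("pics/side0.png");hsv=cv2.cvtColor(im,cv2.COLOR_BGR2HSV)
for y in list(range(206,214))+list(range(258,270)):print(y,hsv[y,347],end=" ")
c=(.5628,-.0262);a=np.linspace(0,6.283,361);ci=lambda R,z:np.array([proj("side",(c[0]+R*np.cos(t),c[1]+R*np.sin(t),z)) for t in a])
for R,z in((.072,.03),(.058,.03),(.072,0)):
    f=ci(R,z);print("\nR",R,z,"rows",f[:,1].min().round(1),f[:,1].max().round(1),"cols",f[:,0].min().round(1),f[:,0].max().round(1))
H,S,V=cv2.split(hsv);w=((H<15)|(H>175))&(S>90);b,cc,s=blob(w,(347,235));print("seen",s)
t=cv2.imread("pics/top0.png");H,S,V=cv2.split(cv2.cvtColor(t,cv2.COLOR_BGR2HSV));b,cc,s=blob(((H<15)|(H>175))&(S>90),(357,245));print("top seen",s)
for R,z in((.072,.03),(.072,0)):
    f=np.array([proj("top",(c[0]+R*np.cos(u),c[1]+R*np.sin(u),z)) for u in a]);print(f.min(0),f.max(0))
E
```

```text
206 [43 67 95] 207 [ 16 133 115] 208 [ 14 178 130] 209 [ 13 188 129] 210 [ 14 183 128] 211 [ 15 190 106] 212 [ 14 191  80] 213 [ 13 178  73] 258 [ 13 190  78] 259 [ 12 183  74] 260 [ 13 179  80] 261 [ 11 162  82] 262 [ 12 158  87] 263 [ 14 165  82] 264 [ 13 164  76] 265 [26 78 78] 266 [37 61 92] 267 [38 67 92] 268 [39 74 89] 269 [40 71 93] 
R 0.072 0.03 rows 208.2 258.3 cols 313.4 380.3

R 0.058 0.03 rows 212.8 253.1 cols 319.9 373.8

R 0.072 0 rows 217.4 267.3 cols 313.5 379.3
seen [ 314  208   66   57 2744]
top seen [ 324  213   66   66 3420]
[321.21339324 212.29564158] [389.04976255 279.93549041]
[320.97138489 214.24838774] [387.09853342 280.19662395]
```

The hue limit trimmed the ring's edge and biased that fit. Refitting with a better mask: the far arc at z 0.03 and the near arc at z 0, in both views.

```bash
python3 - <<'E'
from meas import *
def fit(n,f,box,maskf,R,zt,zb,Rb):
    im=cv2.imread(f"pics/{f}.png")[box[1]:box[3],box[0]:box[2]]
    im=cv2.resize(im,None,fx=4,fy=4,interpolation=cv2.INTER_CUBIC);m=maskf(*cv2.split(cv2.cvtColor(im,cv2.COLOR_BGR2HSV)))
    k=max(cv2.findContours(m.astype(np.uint8),cv2.RETR_EXTERNAL,cv2.CHAIN_APPROX_NONE)[0],key=cv2.contourArea)[:,0]
    k=(k+.5)/4-.5+np.array(box[:2]);nad=ray(n,(0,0))[0][:2]
    A=np.array([plane(n,q,zt)[:2] for q in k]);B=np.array([plane(n,q,zb)[:2] for q in k]);c=A.mean(0)
    u=(c-nad)/np.linalg.norm(c-nad);w=(A-c)@u/R
    for lab,sel,P,RR in(("far",w>.2,A,R),("near",w<-.2,B,Rb)):
        q=P[sel];r=least_squares(lambda c:np.hypot(*(q-c).T)-RR,c,loss="soft_l1",f_scale=.001);e=least_squares(lambda c:np.hypot(*(q-c[:2]).T)-c[2],[*c,R],loss="soft_l1",f_scale=.001).x
        print(n,f,lab,r.x.round(4),"res",np.median(abs(r.fun)).round(4),"free R",e.round(4))
br=lambda H,S,V:((H<22)|(H>175))&(S>115)
fit("top","top0",(310,200,402,292),br,.072,.03,0,.072);fit("side","side0",(305,198,390,275),br,.072,.03,0,.072)
gr=lambda H,S,V:(S<45)&(V>85)
fit("top","top0",(182,210,280,300),gr,.075,.076,.070,.075);fit("side","side0",(210,255,310,340),gr,.075,.076,.07,.075)
fit("side","s6",(308,200,386,258),gr,.075,.0481,.0421,.075)
E
```

```text
Traceback (most recent call last):
  File "h.py", line 9, in plane
    c,d=ray(n,p);return c+d*(z-c[2])/d[2]
        ~~~^^^^^
  File "h.py", line 7, in ray
    K,R,t=cam(n);d=R.T@np.linalg.inv(K)@np.array([p[0],p[1],1.]);return -R.T@t,d/np.linalg.norm(d)
          ~~~^^^
  File "h.py", line 4, in cam
    m=ctrl.camera_model(n);K=np.array(m["intrinsics"],float);R=cv2.Rodrigues(np.array(m["rvec"],float))[0];t=np.array(m["tvec"],float).ravel()
ValueError: time passes only in moves, steps and waits
```

```bash
sed -i 's/^def cam(n):/import functools\n@functools.lru_cache(None)\ndef cam(n):/' h.py
cat > fit.py <<'E'
from meas import *
def fit(n,f,box,maskf,R,zt,zb,Rb):
    im=cv2.imread(f"pics/{f}.png")[box[1]:box[3],box[0]:box[2]]
    im=cv2.resize(im,None,fx=4,fy=4,interpolation=cv2.INTER_CUBIC);m=maskf(*cv2.split(cv2.cvtColor(im,cv2.COLOR_BGR2HSV)))
    k=max(cv2.findContours(m.astype(np.uint8),cv2.RETR_EXTERNAL,cv2.CHAIN_APPROX_NONE)[0],key=cv2.contourArea)[:,0]
    k=(k+.5)/4-.5+np.array(box[:2]);nad=ray(n,(0,0))[0][:2]
    A=np.array([plane(n,q,zt)[:2] for q in k]);B=np.array([plane(n,q,zb)[:2] for q in k]);c=A.mean(0)
    u=(c-nad)/np.linalg.norm(c-nad);w=(A-c)@u/R
    for lab,sel,P,RR in(("far",w>.2,A,R),("near",w<-.2,B,Rb)):
        q=P[sel];r=least_squares(lambda c:np.hypot(*(q-c).T)-RR,c,loss="soft_l1",f_scale=.001);e=least_squares(lambda c:np.hypot(*(q-c[:2]).T)-c[2],[*c,R],loss="soft_l1",f_scale=.001).x
        print(n,f,lab,r.x.round(4),"res",np.median(abs(r.fun)).round(4),"free R",e.round(4))
br=lambda H,S,V:((H<22)|(H>175))&(S>115)
gr=lambda H,S,V:(S<45)&(V>85)
E
python3 - <<'E'
from fit import *
fit("top","top0",(310,200,402,292),br,.072,.03,0,.072);fit("side","side0",(305,198,390,275),br,.072,.03,0,.072)
fit("top","top0",(182,210,280,300),gr,.075,.076,.070,.075);fit("side","side0",(210,255,310,340),gr,.075,.076,.07,.075)
fit("side","s6",(308,200,386,258),gr,.075,.0481,.0421,.075)
E
```

```text
top top0 far [ 0.5631 -0.0281] res 0.0005 free R [ 0.5646 -0.0297  0.0703]
top top0 near [ 0.5662 -0.031 ] res 0.0003 free R [ 0.5659 -0.0307  0.0716]
side side0 far [ 0.5661 -0.0282] res 0.0006 free R [ 0.5671 -0.0294  0.0707]
side side0 near [ 0.569  -0.0314] res 0.0004 free R [ 0.5683 -0.0305  0.0711]
top top0 far [0.5486 0.2374] res 0.0003 free R [0.5482 0.2365 0.0758]
top top0 near [0.5485 0.2369] res 0.0002 free R [0.5484 0.2367 0.0748]
side side0 far [0.5505 0.237 ] res 0.0004 free R [0.5509 0.2367 0.0746]
side side0 near [0.5423 0.2373] res 0.005 free R [0.5354 0.2439 0.0672]
side s6 far [ 0.5645 -0.0275] res 0.0012 free R [ 0.5666 -0.0301  0.0726]
side s6 near [ 0.5659 -0.0285] res 0.0003 free R [ 0.5658 -0.0283  0.0749]
```

The corrected fits put the ring about (+2.6, -2.2) mm from the lid's centre in both views. Correcting by that and lowering slowly.

Call:
{"fn": "jog_arm", "kwargs": {
  "motion": [
    [0.001,0.0015,0,0,0,0,-1],
    [0.0008,0.0014,0,0,0,0,-1],
    [0,0,0.002,0,0,0,-1],
    [0,0,0.0015,0,0,0,-1],
    [0,0,0,0,0,0,-1]
  ]
}}

```text
time_s: 21.15
ee_pos: [0.5619, -0.023, 0.2]
eef_rot: [-3.141, 0.001, 0.304]
force: [-0.2, 0.5, -6.2]
grip_width: 0.02
grip_force: 40.0
```

Call:
{"fn": "jog_arm", "kwargs": {
  "motion": [
    [0,0,0.001,0,0,0,-1],
    [0,0,0.001,0,0,0,-1],
    [0,0,0.001,0,0,0,-1],
    [0,0,0.001,0,0,0,-1],
    [0,0,0,0,0,0,-1]
  ]
}}

```text
time_s: 21.65
ee_pos: [0.562, -0.023, 0.1963]
eef_rot: [-3.142, 0.0, 0.304]
force: [-0.3, -0.7, -5.6]
grip_width: 0.0195
grip_force: 40.0
```

```bash
python3 - <<'E'
from see import *
from fit import *
to(.562,-.023);force(5);snap("side","s7")
fit("side","s7",(308,200,386,262),gr,.075,.0408,.0348,.075)
E
```

```text
t 21.65 ee [ 0.562  -0.023   0.1963] rpy [-3.1415e+00  3.0000e-04  3.0380e-01] shift tool [ 0.  0. -0.]
F,M [ 3.060e-01 -1.100e-01 -6.122e+00  1.100e-02 -1.900e-02 -3.000e-03] sd [0.46 0.43 0.36]
side s7 far [ 0.5669 -0.0296] res 0.0016 free R [ 0.5701 -0.0332  0.0716]
side s7 near [ 0.5684 -0.0305] res 0.0003 free R [ 0.5684 -0.0305  0.0751]
```

The skirt has entered the ring with the full weight still on the hook, and the centres agree within 1 mm. Seating it.

Call:
{"fn": "jog_arm", "kwargs": {
  "motion": [
    [0,0,0.001,0,0,0,-1],
    [0,0,0.001,0,0,0,-1],
    [0,0,0.001,0,0,0,-1],
    [0,0,0.001,0,0,0,-1],
    [0,0,0.001,0,0,0,-1]
  ]
}}

```text
time_s: 22.45
ee_pos: [0.5622, -0.023, 0.1918]
eef_rot: [3.141, -0.001, 0.304]
force: [-0.5, 1.1, -1.1]
grip_width: 0.0199
grip_force: 40.0
```

Call:
{"fn": "jog_arm", "kwargs": {
  "motion": [
    [0,0,0.001,0,0,0,-1],
    [0,0,0.001,0,0,0,-1],
    [0,0,0.001,0,0,0,-1],
    [0,0,0.001,0,0,0,-1],
    [0,0,0,0,0,0,-1]
  ]
}}

```text
time_s: 22.95
ee_pos: [0.562, -0.023, 0.1873]
eef_rot: [-3.142, 0.0, 0.304]
force: [-0.8, -0.8, -1.4]
grip_width: 0.0196
grip_force: 40.0
```

```bash
python3 - <<'E'
from see import *
from fit import *
to(.562,-.023);force(6);s=snap("side","s8")
fit("side","s8",(308,200,386,265),gr,.075,.036,.03,.075)
cv2.imwrite("pics/crop7.png",cv2.resize(s[165:275,280:413],None,fx=5,fy=5,interpolation=cv2.INTER_CUBIC))
E
```

```text
t 22.95 ee [ 0.562  -0.023   0.1873] rpy [-3.1415e+00  1.0000e-04  3.0380e-01] shift tool [ 0. -0. -0.]
F,M [-0.589  0.258 -0.96   0.001  0.016 -0.015] sd [0.34 0.35 0.5 ]
side s8 far [ 0.5674 -0.0309] res 0.0019 free R [ 0.5712 -0.0352  0.071 ]
side s8 near [ 0.5685 -0.0308] res 0.0002 free R [ 0.5684 -0.0306  0.0748]
```

View pics/crop7.png

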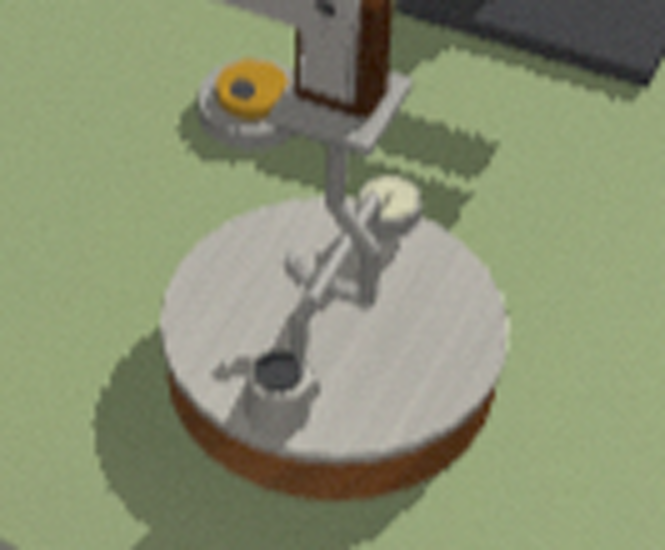

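The lid is seated level, and the weight came off the hook at the expected height. The hook is clear below the bar. I'll drop it a bit more, back out, raise and go back to the stand.

Call:
{"fn": "jog_arm", "kwargs": {
  "motion": [
    [0,0,0.004,0,0,0,-1],
    [0,0,0.005,0,0,0,-1],
    [0,0,0,0,0,0,-1],
    [-0.005,0,0,0,0,0,-1],
    [-0.01,0,0,0,0,0,-1]
  ]
}}

```text
time_s: 23.8
ee_pos: [0.5474, -0.0276, 0.1783]
eef_rot: [-3.142, 0.0, 0.304]
force: [0.1, -1.3, -1.7]
grip_width: 0.0195
grip_force: 40.0
```

Call:
{"fn": "jog_arm", "kwargs": {
  "motion": [
    [-0.01,0,0,0,0,0,-1],
    [-0.015,0,0,0,0,0,-1],
    [-0.015,0,0,0,0,0,-1],
    [-0.015,0,0,0,0,0,-1],
    [0,0,0,0,0,0,-1]
  ]
}}

```text
time_s: 24.3
ee_pos: [0.4938, -0.0445, 0.1789]
eef_rot: [3.141, -0.0, 0.303]
force: [0.4, -0.5, -2.0]
grip_width: 0.0195
grip_force: 40.0
```

Call:
{"fn": "jog_arm", "kwargs": {
  "motion": [
    [0,0,-0.025,0,0,0,-1],
    [0,0,-0.03,0,0,0,-1],
    [0,0,-0.025,0,0,0,-1],
    [-0.008,0.025,0,0,0,0,-1],
    [-0.012,0.035,0,0,0,0,-1]
  ]
}}

```text
time_s: 24.8
ee_pos: [0.4945, -0.107, 0.2595]
eef_rot: [3.141, -0.002, 0.306]
force: [-0.2, -0.9, -1.1]
grip_width: 0.0194
grip_force: 40.0
```

Call:
{"fn": "jog_arm", "kwargs": {
  "motion": [
    [-0.012,0.035,0,0,0,0,-1],
    [-0.012,0.035,0,0,0,0,-1],
    [-0.012,0.035,0,0,0,0,-1],
    [-0.012,0.035,0,0,0,0,-1],
    [-0.012,0.035,0,0,0,0,-1]
  ]
}}

```text
time_s: 25.3
ee_pos: [0.4891, -0.2937, 0.2586]
eef_rot: [3.141, -0.0, 0.304]
force: [0.3, -0.5, -1.4]
grip_width: 0.02
grip_force: 40.0
```

Call:
{"fn": "jog_arm", "kwargs": {
  "motion": [
    [-0.01,0.03,0,0,0,0,-1],
    [-0.004,0.015,0,0,0,0,-1],
    [0,0,0,0,0,0,-1],
    [0,0,0,0,0,0,-1]
  ]
}}

```text
time_s: 25.7
ee_pos: [0.4895, -0.3385, 0.2584]
eef_rot: [-3.141, -0.0, 0.304]
force: [0.4, -0.1, -2.0]
grip_width: 0.0197
grip_force: 40.0
```

```bash
python3 -c "
from see import *
to(.4905,-.3434,.155);force(4)"
```

```text
t 25.7 ee [ 0.4895 -0.3385  0.2584] rpy [-3.1412e+00 -1.0000e-04  3.0400e-01] shift tool [-0.0005  0.005   0.1034]
F,M [-2.390e-01 -8.300e-02 -1.088e+00  1.300e-02 -2.100e-02  1.000e-03] sd [0.47 0.38 0.32]
```

Call:
{"fn": "jog_arm", "kwargs": {
  "motion": [
    [0,0.005,0.02,0,0,0,-1],
    [0,0,0.035,0,0,0,-1],
    [0,0,0.03,0,0,0,-1],
    [0,0,0.018,0,0,0,-1],
    [0,0,0,0,0,0,-1]
  ]
}}

```text
time_s: 26.4
ee_pos: [0.4901, -0.3427, 0.1532]
eef_rot: [-3.138, 0.002, 0.305]
force: [0.7, -0.1, -2.0]
grip_width: 0.0197
grip_force: 40.0
```

Call:
{"fn": "jog_arm", "kwargs": {
  "motion": [
    [0,0,0,0,0,0,-1],
    [0,0,0,0,0,0,-1]
  ]
}}

```text
time_s: 26.6
ee_pos: [0.4914, -0.3442, 0.1571]
eef_rot: [3.14, -0.001, 0.304]
force: [1.0, -0.7, -0.9]
grip_width: 0.02
grip_force: 40.0
```

```bash
python3 - <<'E'
from see import *
to(.6164,-.3042,.1545)
s=snap("side","s9")
cv2.imwrite("pics/crop8.png",cv2.resize(s[80:190,340:473],None,fx=5,fy=5,interpolation=cv2.INTER_CUBIC))
E
```

```text
t 26.6 ee [ 0.4914 -0.3442  0.1571] rpy [ 3.1396e+00 -1.4000e-03  3.0420e-01] shift tool [ 0.1312 -0.0007  0.0028]
```

View pics/crop8.png

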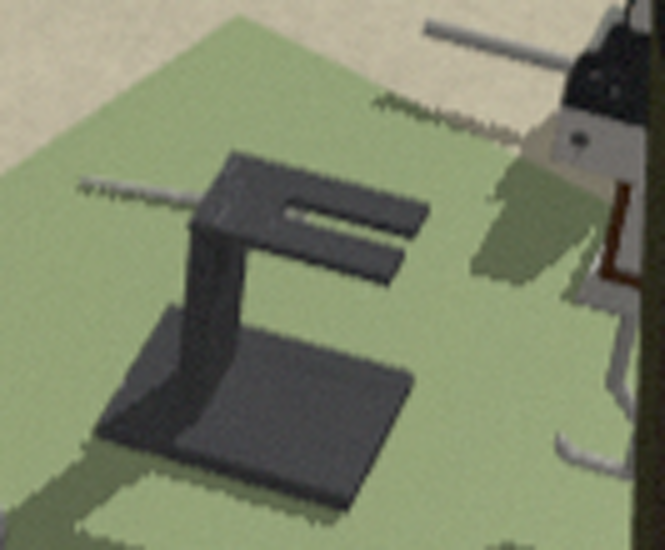

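The stand's empty slot is at crop (340,225), with its mouth facing the lifter at lower right. The lifter is on the same line it came out by, so I'm sliding it in.

Call:
{"fn": "jog_arm", "kwargs": {
  "motion": [
    [0.02,-0.0007,0.002,0,0,0,-1],
    [0.02,0,0,0,0,0,-1],
    [0.02,0,0,0,0,0,-1],
    [0.02,0,0,0,0,0,-1],
    [0.02,0,0,0,0,0,-1]
  ]
}}

```text
time_s: 27.15
ee_pos: [0.5871, -0.3132, 0.1546]
eef_rot: [3.14, -0.001, 0.304]
force: [-0.4, -0.4, -1.2]
grip_width: 0.0197
grip_force: 40.0
```

Call:
{"fn": "jog_arm", "kwargs": {
  "motion": [
    [0.015,0,0,0,0,0,-1],
    [0.016,0,0,0,0,0,-1],
    [0,0,0,0,0,0,-1],
    [0,0,0,0,0,0,-1]
  ]
}}

```text
time_s: 27.55
ee_pos: [0.6154, -0.3043, 0.1539]
eef_rot: [3.141, -0.0, 0.304]
force: [-0.8, -0.5, -1.3]
grip_width: 0.0197
grip_force: 40.0
```

```bash
python3 -c "
from see import *
to(.6164,-.3042,.1474);force(3)"
```

```text
t 27.55 ee [ 0.6154 -0.3043  0.1539] rpy [ 3.1412e+00 -2.0000e-04  3.0410e-01] shift tool [0.001  0.0002 0.0065]
F,M [-0.456  0.051 -1.055  0.021 -0.002  0.007] sd [0.18 0.44 0.46]
```

Call:
{"fn": "jog_arm", "kwargs": {
  "motion": [
    [0,0,0.002,0,0,0,-1],
    [0,0,0.002,0,0,0,-1],
    [0,0,0.0015,0,0,0,-1],
    [0,0,0.001,0,0,0,-1],
    [0,0,0,0,0,0,-1]
  ]
}}

```text
time_s: 28.2
ee_pos: [0.6156, -0.3043, 0.1474]
eef_rot: [3.141, -0.0, 0.304]
force: [-2.6, 0.2, 3.7]
grip_width: 0.0198
grip_force: 40.0
```

```bash
python3 -c "
from see import *
to(.6164,-.3042,.1474);force(4)"
```

```text
t 28.2 ee [ 0.6156 -0.3043  0.1474] rpy [ 3.1412e+00 -2.0000e-04  3.0370e-01] shift tool [0.0008 0.0002 0.    ]
F,M [-2.942  0.497  4.892  0.115  0.586  0.   ] sd [0.26 0.07 0.93]
```

The collar is on the shelf with light pressure. Easing up slightly, then opening.

Call:
{"fn": "jog_arm", "kwargs": {
  "motion": [
    [0,0,-0.0005,0,0,0,-1],
    [0,0,0,0,0,0,-0.4],
    [0,0,0,0,0,0,-0.2],
    [0,0,0,0,0,0,0.2],
    [0,0,0,0,0,0,1]
  ]
}}

```text
time_s: 28.9
ee_pos: [0.6156, -0.3041, 0.1473]
eef_rot: [-3.141, 0.0, 0.304]
force: [-0.1, 0.5, -0.2]
grip_width: 0.0485
grip_force: 0.0
```

Call:
{"fn": "jog_arm", "kwargs": {
  "motion": [
    [0,0,0,0,0,0,1],
    [0,0,0,0,0,0,1],
    [0,0,0,0,0,0,1],
    [0,0,0,0,0,0,1],
    [0,0,0,0,0,0,1]
  ]
}}

```text
time_s: 29.4
ee_pos: [0.6156, -0.3042, 0.1474]
eef_rot: [-3.142, 0.0, 0.304]
force: [-0.1, 0.1, 0.3]
grip_width: 0.0884
grip_force: 0.0
```

Call:
{"fn": "jog_arm", "kwargs": {
  "motion": [
    [0,0,-0.01,0,0,0,1],
    [0,0,-0.03,0,0,0,1],
    [0,0,-0.04,0,0,0,1],
    [0,0,-0.04,0,0,0,1],
    [0,0,-0.03,0,0,0,1]
  ]
}}

```text
time_s: 29.9
ee_pos: [0.6156, -0.3041, 0.3014]
eef_rot: [3.139, -0.002, 0.304]
force: [-0.8, 0.2, 0.9]
grip_width: 0.094
grip_force: 0.0
```

Call:
{"fn": "jog_arm", "kwargs": {
  "motion": [
    [-0.04,0.01,0,0,0,0,1],
    [-0.04,0.01,0,0,0,0,1],
    [-0.04,0.01,0,0,0,0,1],
    [-0.04,0.01,0,0,0,0,1],
    [0,0,0,0,0,0,1]
  ]
}}

```text
time_s: 30.4
ee_pos: [0.4716, -0.3926, 0.299]
eef_rot: [3.14, -0.0, 0.3]
force: [0.6, -0.3, 0.1]
grip_width: 0.0938
grip_force: 0.0
```

```bash
python3 - <<'E'
from see import *
from fit import *
t=snap("top","t10");s=snap("side","s10")
fit("top","t10",(310,195,402,292),gr,.075,.036,.03,.075);fit("side","s10",(305,195,390,262),gr,.075,.036,.03,.075)
up=lambda im,x,y,w,h:cv2.resize(im[y:y+h,x:x+w],(400,300),interpolation=cv2.INTER_CUBIC)
cv2.imwrite("pics/crop9.png",np.vstack([np.hstack([up(t,300,180,140,105),up(t,435,160,100,75)]),np.hstack([up(s,280,170,140,105),up(s,350,85,100,75)])]))
E
```

```text
top t10 far [ 0.5651 -0.0302] res 0.0003 free R [ 0.5647 -0.0297  0.0756]
top t10 near [ 0.5636 -0.0286] res 0.0004 free R [ 0.5646 -0.0296  0.0761]
side s10 far [ 0.567  -0.0297] res 0.0007 free R [ 0.5684 -0.0313  0.0733]
side s10 near [ 0.5686 -0.0307] res 0.0003 free R [ 0.5682 -0.0303  0.0746]
```

View pics/crop9.png

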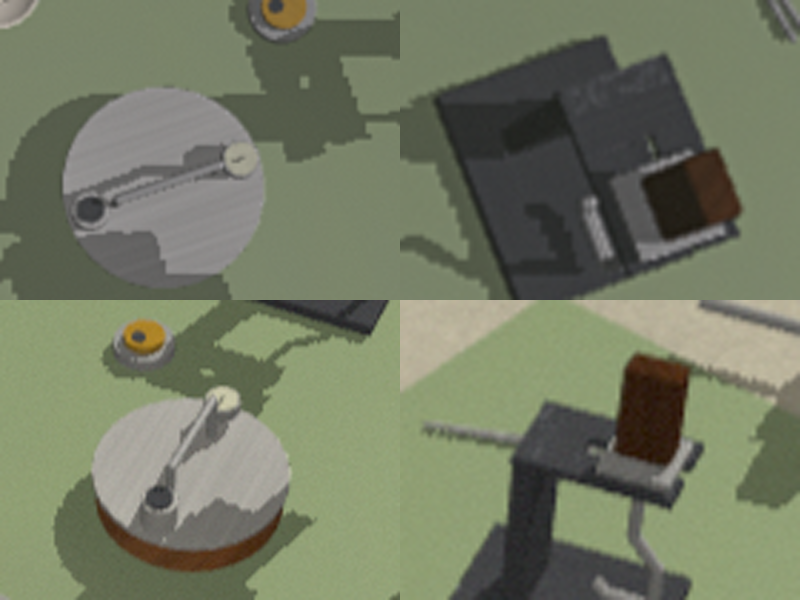

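The lid lies flat and centred in the ring: the top-view fit is (0.5646, -0.0297), against (0.5647, -0.0296) for the ring. The lifter hangs upright in the stand as it did at the start (crop px ~(650,420)). Handing in.

```bash
python3 -c "
from station import ctrl
print(ctrl.hand_in())"
```

```text
the job is handed in; nothing more can be done
None
```

The lid sits flat in the right-hand lid rest, centred within about 1–2 mm by the camera fit, and the lifter hangs upright in its stand; I handed the job in at about 30 s, and no verdict was returned.

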